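# Run the extraction and hold the dust hood open

### The arm

A 6-joint arm with a two-finger parallel gripper is mounted at the origin on a cart in front of the work surface, level with it; the furniture and walls round the work are solid. World frame = base frame: x ahead of the robot, y to its left, z up, the work surface at z = 0. Lengths are in m, angles in rad, forces in N, time in s.
With the tool pointing down it reaches from about 0.15 to 0.775 m from the base axis. Payload 6.1 kg.
Tool frame: the origin (TCP) lies on the centre line of the jaws, within the pads' length; the fingertips stand 19 mm ahead of it and the grasp point (between the pads) is the TCP; z points along the fingers, y is the direction in which the jaws open and shut (so a half turn about z gives the same grasp; the last joint's range is limited). The gripper opens to 85 mm and grips with 20 to 120 N. Pads are 22 mm wide; open, the fingers measure 114 mm over their backs; the gripper's body (76 mm by 85 mm) begins 54 mm behind the grasp point. The pads swing forward as they close: fully open they stand 13 mm farther back than shut.
Start: joints at [-1.19, 0.126, -0.04, 1.405, 0, 1.571], TCP at [0.195, -0.487, 0.25] pointing down, gripper open.
Joint ranges: [-2.72, 2.72], [-0.95, 1.95], [-1.27, 1.35], [-1.78, 2.02], [-1.46, 1.47], [-3.14, 3.14]. Speed limits (rad/s): [2.39, 2.39, 3.01, 3.14, 3.14, 3.14].

### API

Orientations are given as [roll, pitch, yaw] about the fixed x, y, z axes, in that order (R = Rz(yaw) Ry(pitch) Rx(roll)).
In Python, from bench import ctrl, cams, workorder gives the robot as it stands.
- The arm moves only by the tool play_rows, never from a script. Its argument "steps" is a list of rows, each an object of numbers: "wx", "wy", "wz": the turn, a rotation vector about the world's x, y, z in rad; "dx", "dy", "dz": the shift along the world's x, y, z in cm; "grip": the closure, from -1 (fully open) to 1 (shut). A call has 1 to 20 rows; each row shifts and turns the commanded pose from where the row before left it; what a row does not reach is not made up. A row lasts 1/10 s, in which the tool goes at most 50 mm and 8.59 degrees, less where a joint would pass 70% of its speed; a pose out of reach is approached as far as the arm can. A call is refused whole if a number of a shift passes 5 or a number of a turn 0.15, either way. A call with a gripper value outside its range is refused whole. The fingers move at their own pace and stop on an object; "newtons" is the grip in N (left out, the last holds). Time passes only in rows, so rows that do not move let the fingers close. It gives the time, the measured TCP pose, the force and the opening at its end, in the units of the state.
- ctrl.get_state(): the state, without advancing time (a new reading comes with each control period).
- cams.get_image(name): name is "scene" or "top"; returns a dict with "img" (384x512x3 uint8, blue, green, red), "range_z" (384x512 float32, m along the optical axis (not along the pixel's ray), 0 where there is no reading), "camera_matrix" (3x3 intrinsics, pixels), "R" (3x3) and "t" (3): a world point X has camera coordinates R X + t. Camera axes: x right, y down, z forward; pixel columns grow to the right and rows downward; lengths in m; the calibration is good to about 2 mm. A picture is of the moment at which its call begins.
- workorder.hand_in(): hands the job in, once; it reports no verdict.
The state is a dict: "time": time; "qpos": joint angles; "qd": joint speeds; "effort": joint torques, N m; "position": TCP position; "tcp_rot": TCP orientation; "ft_force": force on the tool from outside, world axes, zero at the start; "torque": the same for the moment, N m; "width": finger opening in m.
Only numpy, scipy, OpenCV 4.12 (cv2) and the standard library are available. Lean on these libraries where they do the work, as an engineer would, in place of code of your own. Each camera call takes 0.05 s, during which the arm holds its last target.

### The job

Wind the extraction timer on the dust box clockwise, in several turns of the key if need be, until its red pointer stands in the green sector, with the yellow hood still shut. Then take the hood by its black handle bar, lift it to about 50 degrees from shut and finish while still holding it there, steady in the fingers, so that a colleague can reach in: the hood is sprung and falls shut if let go. Leave the oil bottle, the steel bush and the aluminium part standing where they are.

Things in the scene. Friction and masses are not known exactly. Their poses are not given: they have to be found in the camera images.
- station: fixed dust box with a fan housing on its right. White open box 150 x 170 mm (x, y), 86 mm high, centred on the origin, with the yellow hood hinged on its rear (+x) rim; adjoining it at -y the grey fan housing, 150 x 120 mm, y from -85 to -205 mm, top 80 mm high. Origin: on the bench under the centre of the white box. Axes: -x is the front (towards the robot, give or take the yaw), +y left, z up
- hood_hinge (a point): point on the hood's hinge axis, middle of its length: 80 mm behind (+x of) the station's origin, 90 mm high; the axis is parallel to the station's y
- hood_grip (a point): middle of the hood's handle bar: a round black bar 12 mm thick, parallel to the hinge, standing clear in front of the hood's front edge with a 34 mm wide gap to it; 102 mm of it is free between its two arms. With the hood shut it is 116 mm in front (-x) of the station's origin and 93 mm above the bench; it lies 196 mm from the hinge axis and moves on an arc of that radius, up and back. Turns with the hood
- hood (a joint): opening angle of the yellow-framed hood with the clear window (156 x 172 x 7 mm, about 0.35 kg), rad: 0 shut (level), grows as the handle rises, stop at 1.4; 50 degrees is 0.873. Its own weight and a spring press it shut at every angle; lifting at the bar takes about 2 to 4 N
- timer: fixed white round dial of the wind-up timer on top of the fan housing, diameter 72 mm, 10 mm thick; its place on the housing varies by some cm. Origin: centre of its underside, 80 mm above the bench. Its zero is at its -x side and the green sector lies from 2.4 to 3.0 rad clockwise of that, seen from above
- key_grip (a point): middle of the key's wing, on the turning axis, 128 mm above the bench. The wing is an upright black bar 44 mm long, 10 mm thick and 28 mm high (from 112 to 140 mm above the bench), lying along this point's x axis; the red pointer is at the -x end. Turns with the key
- key (a joint): angle of the key, rad: 0 with the pointer at the dial's zero, grows clockwise seen from above, stop at 3.05. Turning it takes about 0.07 to 0.12 N m against its spring; let go, it stays where it was wound to
- oil_bottle: loose cream bottle with a red nozzle, diameter 45 mm, 127 mm high, stands to the left of the box. Origin: centre of its underside
- al_stub: loose light aluminium part, square base with a round top, 46 x 46 x 60 mm, stands to the left in front. Origin: centre of its underside
- steel_bush: loose upright grey steel bush, diameter 36 mm, 84 mm high, stands to the right of the fan housing. Origin: centre of its underside
Things that resemble listed ones, but are neither listed nor needed, are in the scene too. Leave any turquoise look-alike of the steel_bush alone.

How it is judged:
On the way, in this order (a step that is already met when the one before it is completed fails the run):
1. the timer is wound into the green sector while the hood is shut (value of joint key above 2.35 rad and value of joint hood below 0.1 rad), for 0.2 s.
2. the hood is lifted by the fingers to about 50 degrees (value of joint hood between 0.733 and 1.013 rad and contact force between the fingers and hood above 0.5 N), for 0.2 s.
At the end, for the whole second after the job is handed in: the fingers still hold the hood (over 0.5 N, no loose thing propping it) at 50 degrees, 8 either way (0.733 to 1.013 rad), at rest (under 0.1 rad/s); the key is still in the green sector (over 2.35 rad); bottle, aluminium part and bush stand upright (within 0.2 rad) (all of step 2 and velocity of joint hood between -0.1 and 0.1 rad/s and contact force between hood and oil_bottle below 0.1 N and contact force between hood and al_stub below 0.1 N and contact force between hood and steel_bush below 0.1 N and value of joint key above 2.35 rad and angle between each of oil_bottle, al_stub, steel_bush's own z axis and vertical below 0.2 rad); the arm keeps its last pose, push and grip.
It fails at once if the oil bottle is pushed more than 30 mm from its place (distance of oil_bottle from where it was at the start of the episode above 0.03 m).
It fails at once if the aluminium part is pushed more than 30 mm from its place (distance of al_stub from where it was at the start of the episode above 0.03 m).
It fails at once if the steel bush is pushed more than 30 mm from its place (distance of steel_bush from where it was at the start of the episode above 0.03 m).
It also fails if it takes over 58 s, if anything falls off the work surface, if the arm or the gripper's body presses on something with over 40 N, if the wrist force passes 120 N, or if a joint passes its speed limit or range.

## Working session

There is one attempt and no reset: what is moved stays moved. The work goes in short steps, Python scripts to look and compute and a tool call to move; the robot and the scene stay as the last step left them, time stands still between calls to the robot, and variables do not carry over. Pictures are saved under pics/ and viewed, and the job is handed in when it is done.

Besides the shell and the picture viewer there is one more tool, called after ">>>" by a JSON object that holds its "op" and its "data". play_rows: Moves the arm, as the interface text tells. Its arguments: {"type":"object","properties":{"steps":{"type":"array"},"newtons":{"type":"number"}},"required":["steps"]}

```bash
mkdir -p pics; ls
python3 - <<'E'
from bench import ctrl,cams
import cv2,pickle
for n in ("scene","top"):
    d=cams.get_image(n); cv2.imwrite(f"pics/{n}0.png",d["img"]); pickle.dump(d,open(f"{n}0.pkl","wb"))
    print(n,d["camera_matrix"],d["R"],d["t"])
print(ctrl.get_state())
E
```

```text
pics
scene [[466.7840075    0.         250.86745988]
 [  0.         466.7840075  192.40279777]
 [  0.           0.           1.        ]] [[-0.77047612 -0.63745181  0.00466222]
 [-0.39368489  0.47006188 -0.78997091]
 [ 0.50137686 -0.61048917 -0.6131266 ]] [0.47858146 0.3115075  0.70190392]
top [[374.90794123   0.         255.93850998]
 [  0.         374.90794123 192.67937052]
 [  0.           0.           1.        ]] [[-0.13415142 -0.99095812  0.00232472]
 [-0.96587283  0.13023024 -0.22389678]
 [ 0.22156958 -0.03228146 -0.97461009]] [0.05289498 0.61668669 0.97102247]
{'time': 0.1, 'qpos': array([-1.18998183e+00,  1.26331044e-01, -4.05016383e-02,  1.40540089e+00,
       -1.70605549e-05,  1.57083122e+00]), 'qd': array([-0.00201925, -0.00210739,  0.00308575, -0.00111679,  0.00140323,
       -0.00103437]), 'effort': array([-2.36554202e-03, -4.36901236e+01,  3.53608811e+01,  1.34601010e-02,
       -1.04092303e-04,  1.05479879e-05]), 'position': array([ 0.19500001, -0.48707744,  0.24960282]), 'tcp_rot': array([-3.14015541e+00,  1.71106886e-05,  3.80779631e-01]), 'ft_force': array([-0.12295274,  0.36376586,  0.87524405]), 'torque': array([-0.01679467,  0.03405861, -0.01905232]), 'width': 0.0853697911671237}
```

View pics/scene0.png

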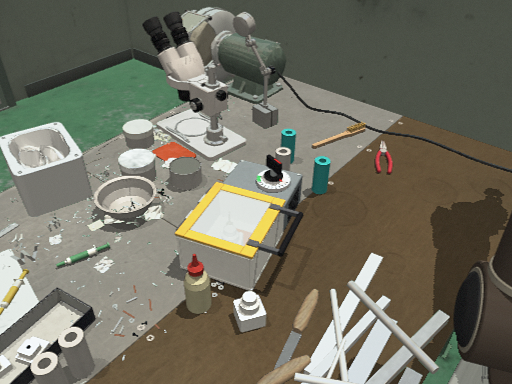

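View pics/top0.png

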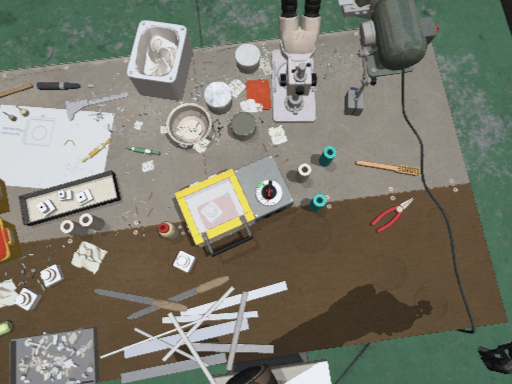

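The scene view shows the box at about (230,220), the dial at (272,178), a grey bush behind it at (283,155), turquoise look-alikes at (288,138) and (321,175), the bottle at (198,285) and the aluminium part at (250,312). I'll enlarge the top view next.

```bash
cat > h.py <<'E'
import numpy as np,pickle
def w(d,u,v,z=None,win=1):
    K=d["camera_matrix"];R=d["R"];t=d["t"]
    r=np.array([(u-K[0,2])/K[0,0],(v-K[1,2])/K[1,1],1.])
    if z is None:
        p=d["range_z"][int(v)-win:int(v)+win+1,int(u)-win:int(u)+win+1];p=p[p>0];dep=np.median(p)
        return R.T@(r*dep-t)
    c=-R.T@t; dr=R.T@r
    return c+dr*(z-c[2])/dr[2]
def px(d,X):
    c=d["R"]@np.array(X)+d["t"]; q=d["camera_matrix"]@c; return q[:2]/q[2]
E
python3 - <<'E'
import cv2,pickle
d=pickle.load(open("top0.pkl","rb"))
c=d["img"][145:285,145:345];cv2.imwrite("pics/topc.png",cv2.resize(c,None,fx=4,fy=4,interpolation=cv2.INTER_CUBIC))
d=pickle.load(open("scene0.pkl","rb"))
c=d["img"][125:275,160:360];cv2.imwrite("pics/scenec.png",cv2.resize(c,None,fx=4,fy=4,interpolation=cv2.INTER_CUBIC))
E
```

```text
(no output)
```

View pics/topc.png

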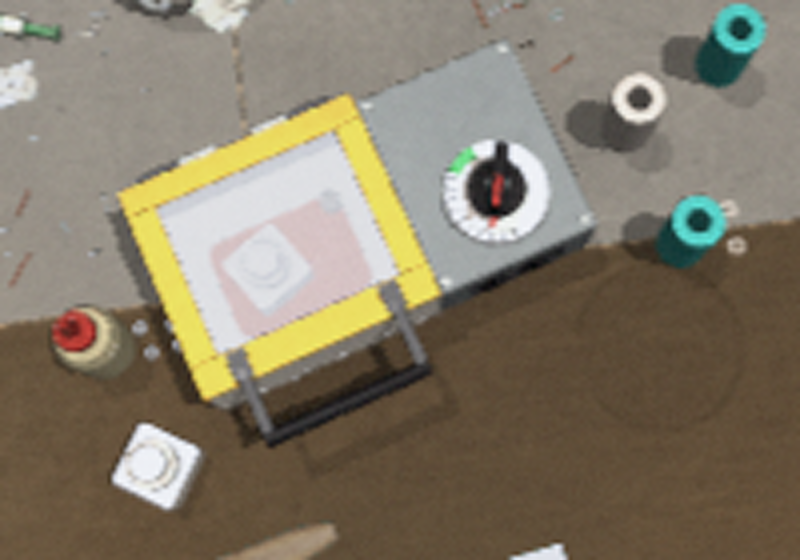

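View pics/scenec.png

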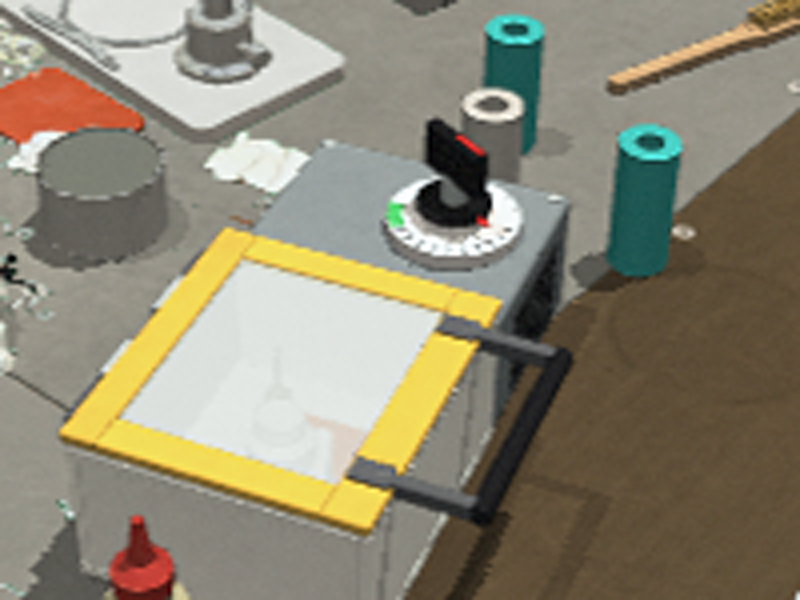

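Run:
```python
from h import *
import cv2
T=pickle.load(open("top0.pkl","rb"));S=pickle.load(open("scene0.pkl","rb"))
t=lambda u,v,z=None:w(T,145+u/4,145+v/4,z).round(4)
s=lambda u,v,z=None:w(S,160+u/4,125+v/4,z).round(4)
H=[t(*p,.094) for p in [(118,195),(350,95),(440,295),(205,402)]]
for n,p in zip(["RL","RR","FR","FL"],H):print(n,p)
print("depth chk",t(140,200),t(320,360))
m=(H[0]+H[1]+H[2]+H[3])/4;e=(H[1]-H[0]+H[2]-H[3]);print("centre",m,"yaw",np.arctan2(e[0],-e[1]), np.linalg.norm(H[1]-H[0]),np.linalg.norm(H[2]-H[1]))
print("yaw side",[np.arctan2(*(a[[1,0]])) for a in (H[0]-H[3],H[1]-H[2])])
print("scene hood",[s(*p,.094) for p in [(62,437),(228,230),(500,305),(372,528)]])
print("bar",t(272,437,.096),t(428,367,.096),"scene",s(488,512,.096),s(562,357,.096))
print("dial",t(497,190,.09),s(452,222,.09))
print("wing ends top z.14:",t(502,148,.14),t(495,207,.14),"scene",s(434,124,.14),s(483,147,.14))
print("red",t(492,222,.09),s(483,222,.09))
print("bush top",t(638,97,.084),s(492,103,.084),"bottle",t(75,330,.115),"stub",t(150,465,.06))
```

```text
RL [0.6392 0.1895 0.094 ]
RR [0.6883 0.0255 0.094 ]
FR [ 0.5423 -0.0173  0.094 ]
FL [0.4927 0.145  0.094 ]
depth chk [0.633  0.1745 0.0973] [0.5188 0.0716 0.0229]
centre [0.590625 0.085675 0.094   ] yaw 0.29373264680439204 0.17119231875291605 0.15214414218102518
yaw side [np.float64(0.29489750658050506), np.float64(0.28516123423733875)]
scene hood [array([0.6398, 0.1928, 0.094 ]), array([0.6894, 0.0288, 0.094 ]), array([ 0.5439, -0.0119,  0.094 ]), array([0.4955, 0.1468, 0.094 ])]
bar [0.4641 0.1037 0.096 ] [ 0.4956 -0.003   0.096 ] scene [0.4619 0.1087 0.096 ] [0.4964 0.003  0.096 ]
dial [ 0.6093 -0.0655  0.09  ] [ 0.6075 -0.0561  0.09  ]
wing ends top z.14: [ 0.6255 -0.0692  0.14  ] [ 0.5872 -0.0591  0.14  ] scene [ 0.6268 -0.0632  0.14  ] [ 0.5946 -0.0625  0.14  ]
red [ 0.5877 -0.0589  0.09  ] [ 0.5949 -0.0666  0.09  ]
bush top [ 0.6632 -0.1724  0.084 ] [ 0.6656 -0.1707  0.084 ] bottle [0.548 0.221 0.115] stub [0.4594 0.1906 0.06  ]
```

Run:
```python
import cv2,pickle
d=pickle.load(open("top0.pkl","rb"));a=d["img"][170:215,250:290]
d=pickle.load(open("scene0.pkl","rb"));b=d["img"][150:195,250:295]
import numpy as np
f=lambda i:cv2.resize(i,(400,450),interpolation=cv2.INTER_NEAREST)
cv2.imwrite("pics/dial.png",np.hstack([f(a),cv2.resize(b,(390,450),interpolation=cv2.INTER_NEAREST)]))
```

```text
(no output)
```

View pics/dial.png

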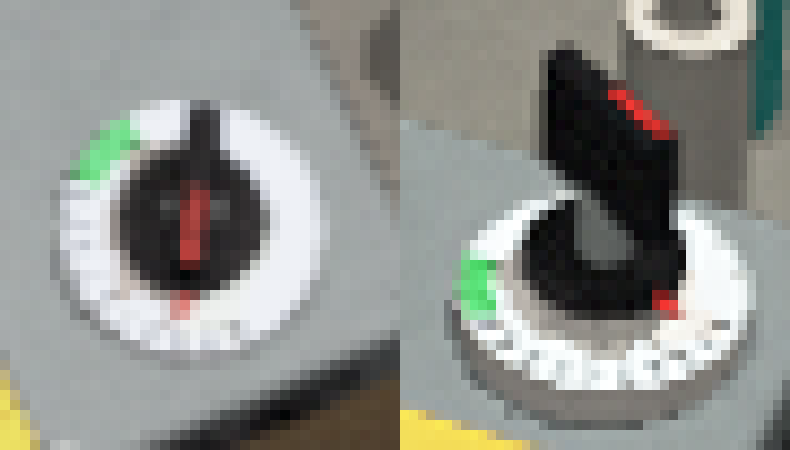

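Run:
```python
from h import *
import cv2
for n in("top","scene"):
    d=pickle.load(open(n+"0.pkl","rb"));K=d["camera_matrix"]
    v,u=np.mgrid[0:384,0:512];z=d["range_z"]
    P=(np.stack([(u-K[0,2])/K[0,0]*z,(v-K[1,2])/K[1,1]*z,z],-1)-d["t"])@d["R"]
    near=(np.hypot(P[...,0]-.608,P[...,1]+.062)<.045)&(z>0)
    m=near&(P[...,2]>.118)&(P[...,2]<.15)
    Q=P[m];print(n,len(Q),Q.min(0).round(3),Q.max(0).round(3))
    (cx,cy),(a,b),an=cv2.minAreaRect((Q[:,:2]*1000).astype(np.float32));print(cx,cy,a,b,an)
    mt=near&(P[...,2]>.135)&(P[...,2]<.15);Q=P[mt]
    if len(Q)>3:
        c=Q.mean(0);e=np.linalg.svd((Q-c)[:,:2])[2][0];print(len(Q),c,"yaw",np.arctan(e[1]/e[0]),"pix",list(zip(u[mt],v[mt]))[:60])
    md=near&(abs(P[...,2]-.09)<.004);Q=P[md];print("dial",cv2.minEnclosingCircle((Q[:,:2]*1000).astype(np.float32)),np.median(Q[:,2]))
    # sector/green, red
    hsv=cv2.cvtColor(d["img"],cv2.COLOR_BGR2HSV)
    for nm,lo,hi,zz in(("green",50,75,.09),):
        g=near&(hsv[...,0]>=lo)&(hsv[...,0]<=hi)&(hsv[...,1]>100)
        vv,uu=np.nonzero(g);print(nm,w(d,uu.mean(),vv.mean(),.09))
    # hood plane: yellow
    y=(hsv[...,0]>20)&(hsv[...,0]<32)&(hsv[...,1]>150)&(z>0)&(np.hypot(P[...,0]-.59,P[...,1]-.086)<.13)&(P[...,2]>.07)
    Q=P[y];r=cv2.minAreaRect((Q[:,:2]*1000).astype(np.float32));print("hood",r,np.median(Q[:,2]))
```

```text
top 69 [ 0.589 -0.071  0.118] [ 0.632 -0.053  0.144]
610.4088134765625 -61.710975646972656 11.42593002319336 43.53359603881836 75.67718505859375
63 [ 0.61002495 -0.06258405  0.14010977] yaw -0.24778559242590648 pix [(np.int64(269), np.int64(180)), (np.int64(270), np.int64(180)), (np.int64(268), np.int64(181)), (np.int64(269), np.int64(181)), (np.int64(270), np.int64(181)), (np.int64(271), np.int64(181)), (np.int64(268), np.int64(182)), (np.int64(269), np.int64(182)), (np.int64(270), np.int64(182)), (np.int64(271), np.int64(182)), (np.int64(268), np.int64(183)), (np.int64(269), np.int64(183)), (np.int64(270), np.int64(183)), (np.int64(271), np.int64(183)), (np.int64(268), np.int64(184)), (np.int64(269), np.int64(184)), (np.int64(270), np.int64(184)), (np.int64(271), np.int64(184)), (np.int64(268), np.int64(185)), (np.int64(269), np.int64(185)), (np.int64(270), np.int64(185)), (np.int64(271), np.int64(185)), (np.int64(268), np.int64(186)), (np.int64(269), np.int64(186)), (np.int64(270), np.int64(186)), (np.int64(267), np.int64(187)), (np.int64(268), np.int64(187)), (np.int64(269), np.i
[... 2987 characters left out ...]
.int64(273), np.int64(161)), (np.int64(274), np.int64(161)), (np.int64(275), np.int64(161)), (np.int64(276), np.int64(161)), (np.int64(277), np.int64(161)), (np.int64(278), np.int64(161)), (np.int64(272), np.int64(162)), (np.int64(273), np.int64(162)), (np.int64(274), np.int64(162)), (np.int64(275), np.int64(162)), (np.int64(276), np.int64(162)), (np.int64(277), np.int64(162)), (np.int64(278), np.int64(162)), (np.int64(279), np.int64(162))]
dial ((612.1607666015625, -60.2242317199707), 36.93320846557617) 0.0903583771912353
green [ 0.63816851 -0.05052784  0.09      ]
hood ((594.0755615234375, 89.26475524902344), (153.51107788085938, 174.41046142578125), 16.537609100341797) 0.09571892862335372
```

>>> {"op": "play_rows", "data": {"steps": [{"dx":3.46,"dy":3.55,"wz":-0.05,"grip":0},{"dx":3.46,"dy":3.55,"wz":-0.05},{"dx":3.46,"dy":3.55,"wz":-0.05},{"dx":3.46,"dy":3.55,"wz":-0.05},{"dx":3.46,"dy":3.55,"wz":-0.05},{"dx":0}], "newtons": 40}}

```text
invalid input at $.steps[0]: expected keys wx, wy, wz, dx, dy, dz, grip
```

```bash
python3 -c "
from bench import ctrl;s=ctrl.get_state();print(s['time'],s['qpos'],s['position'],s['tcp_rot'],s['width'])"
```

```text
0.1 [-1.18998183e+00  1.26331044e-01 -4.05016383e-02  1.40540089e+00
 -1.70605549e-05  1.57083122e+00] [ 0.19500001 -0.48707744  0.24960282] [-3.14015541e+00  1.71106886e-05  3.80779631e-01] 0.0853697911671237
```

All keys are needed in each row.

>>> {"op": "play_rows", "data": {"steps": [{"wx":0,"wy":0,"wz":-0.05,"dx":3.46,"dy":3.55,"dz":0,"grip":0},{"wx":0,"wy":0,"wz":-0.05,"dx":3.46,"dy":3.55,"dz":0,"grip":0},{"wx":0,"wy":0,"wz":-0.05,"dx":3.46,"dy":3.55,"dz":0,"grip":0},{"wx":0,"wy":0,"wz":-0.05,"dx":3.46,"dy":3.55,"dz":0,"grip":0},{"wx":0,"wy":0,"wz":-0.05,"dx":3.46,"dy":3.55,"dz":0,"grip":0},{"wx":0,"wy":0,"wz":0,"dx":0,"dy":0,"dz":0,"grip":0}], "newtons": 40}}

```text
time: 0.7
position: [0.3712, -0.3059, 0.25]
tcp_rot: [-3.14, -0.001, 0.137]
ft_force: [-0.7, -0.3, -1.0]
width: 0.0427
```

```bash
python3 -c "
from bench import ctrl;s=ctrl.get_state();print(s['time'],s['qpos'],s['position'],s['tcp_rot'],s['width'])"
```

```text
0.7 [-6.90229049e-01  4.30790495e-02 -1.31131765e-01  1.39714541e+00
  1.55640446e-03  2.31418242e+00] [ 0.37118265 -0.30593531  0.2499598 ] [-3.14012712e+00 -7.66863771e-04  1.37180191e-01] 0.0426658991325316
```

>>> {"op": "play_rows", "data": {"steps": [{"wx":0,"wy":0,"wz":0.138,"dx":1.2,"dy":1.22,"dz":0,"grip":0},{"wx":0,"wy":0,"wz":0.138,"dx":1.2,"dy":1.22,"dz":0,"grip":0},{"wx":0,"wy":0,"wz":0.138,"dx":1.2,"dy":1.22,"dz":0,"grip":0},{"wx":0,"wy":0,"wz":0.138,"dx":1.2,"dy":1.22,"dz":0,"grip":0},{"wx":0,"wy":0,"wz":0.138,"dx":1.2,"dy":1.22,"dz":0,"grip":0},{"wx":0,"wy":0,"wz":0.138,"dx":1.2,"dy":1.22,"dz":0,"grip":0},{"wx":0,"wy":0,"wz":0.138,"dx":1.2,"dy":1.22,"dz":0,"grip":0},{"wx":0,"wy":0,"wz":0.138,"dx":1.2,"dy":1.22,"dz":0,"grip":0},{"wx":0,"wy":0,"wz":0.138,"dx":1.2,"dy":1.22,"dz":0,"grip":0},{"wx":0,"wy":0,"wz":0.138,"dx":1.2,"dy":1.22,"dz":0,"grip":0},{"wx":0,"wy":0,"wz":0.138,"dx":1.2,"dy":1.22,"dz":0,"grip":0},{"wx":0,"wy":0,"wz":0.138,"dx":1.2,"dy":1.22,"dz":0,"grip":0},{"wx":0,"wy":0,"wz":0.138,"dx":1.2,"dy":1.22,"dz":0,"grip":0},{"wx":0,"wy":0,"wz":0.138,"dx":1.2,"dy":1.22,"dz":0,"grip":0},{"wx":0,"wy":0,"wz":0.138,"dx":1.2,"dy":1.22,"dz":0,"grip":0},{"wx":0,"wy":0,"wz":0.138,"dx":1.2,"dy":1.22,"dz":0,"grip":0},{"wx":0,"wy":0,"wz":0.138,"dx":1.2,"dy":1.22,"dz":0,"grip":0},{"wx":0,"wy":0,"wz":0.138,"dx":1.2,"dy":1.22,"dz":0,"grip":0},{"wx":0,"wy":0,"wz":0.138,"dx":1.2,"dy":1.22,"dz":0,"grip":0},{"wx":0,"wy":0,"wz":0.138,"dx":1.1,"dy":1.22,"dz":0,"grip":0}]}}

```text
time: 2.7
position: [0.6074, -0.0661, 0.2497]
tcp_rot: [-3.141, -0.001, 2.896]
ft_force: [0.0, 0.7, 0.4]
width: 0.0426
```

```bash
python3 -c "
from bench import ctrl,cams;import cv2
s=ctrl.get_state();print(s['time'],s['qpos'],s['position'],s['tcp_rot'],s['width'])
d=cams.get_image('scene');cv2.imwrite('pics/s1.png',cv2.resize(d['img'][80:230,200:360],None,fx=4,fy=4))"
```

```text
2.7 [-1.08325399e-01  2.93403157e-01  1.67068307e-01  1.44550557e+00
 -2.80203467e-04  1.37223761e-01] [ 0.60738342 -0.06613155  0.2496969 ] [-3.14117226e+00 -9.95945933e-04  2.89604343e+00] 0.042569159073922794
```

View pics/s1.png

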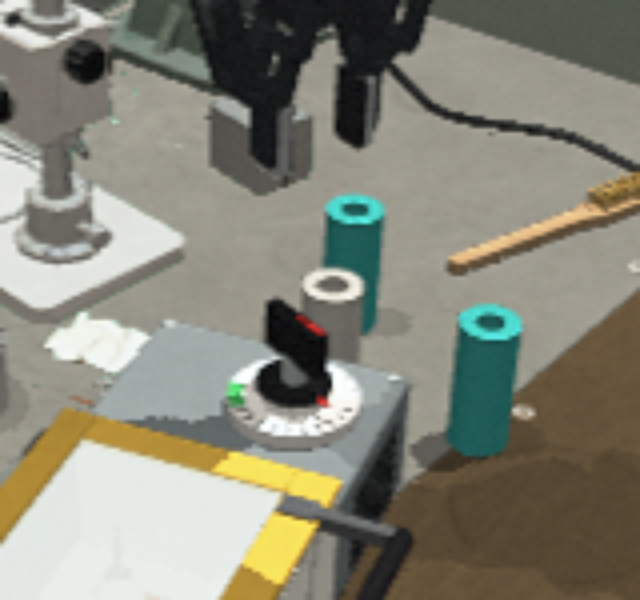

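The fingers stand above the wing, aligned with it (the wing is at about (298,335) in the crop), and the hood is shut. I'll descend.

>>> {"op": "play_rows", "data": {"steps": [{"wx":0,"wy":0,"wz":0,"dx":0,"dy":0,"dz":-3,"grip":0},{"wx":0,"wy":0,"wz":0,"dx":0,"dy":0,"dz":-3,"grip":0},{"wx":0,"wy":0,"wz":0,"dx":0,"dy":0,"dz":-2,"grip":0},{"wx":0,"wy":0,"wz":0,"dx":0,"dy":0,"dz":0,"grip":0},{"wx":0,"wy":0,"wz":0,"dx":0,"dy":0,"dz":0,"grip":0}]}}

```text
time: 3.25
position: [0.6068, -0.0665, 0.1704]
tcp_rot: [-3.141, -0.001, 2.89]
ft_force: [-0.0, 0.6, 0.2]
width: 0.0426
```

```bash
python3 -c "
from bench import ctrl,cams;import cv2,numpy as np
s=ctrl.get_state();print(s['position'])
d=cams.get_image('scene');e=cams.get_image('top');f=lambda i:cv2.resize(i,None,fx=5,fy=5)
cv2.imwrite('pics/s2.png',np.hstack([f(d['img'][105:205,230:310]),f(e['img'][145:245,230:310])]))"
```

```text
[ 0.60675402 -0.06645258  0.17039318]
```

View pics/s2.png

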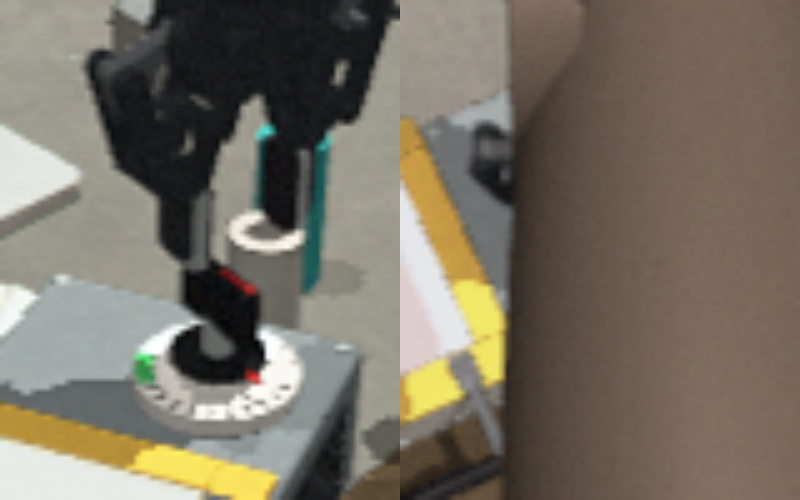

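The scene crop shows the wing at (225,300) between the fingers at (190,220) and (285,190). I'll correct to the measured axis, descend and close.

>>> {"op": "play_rows", "data": {"steps": [{"wx":0,"wy":0,"wz":0,"dx":0.35,"dy":0.5,"dz":0,"grip":0},{"wx":0,"wy":0,"wz":0,"dx":0,"dy":0,"dz":-1.8,"grip":0},{"wx":0,"wy":0,"wz":0,"dx":0,"dy":0,"dz":-1.8,"grip":0},{"wx":0,"wy":0,"wz":0,"dx":0,"dy":0,"dz":0,"grip":0},{"wx":0,"wy":0,"wz":0,"dx":0,"dy":0,"dz":0,"grip":1},{"wx":0,"wy":0,"wz":0,"dx":0,"dy":0,"dz":0,"grip":1},{"wx":0,"wy":0,"wz":0,"dx":0,"dy":0,"dz":0,"grip":1},{"wx":0,"wy":0,"wz":0,"dx":0,"dy":0,"dz":0,"grip":1},{"wx":0,"wy":0,"wz":0,"dx":0,"dy":0,"dz":0,"grip":1}]}}

```text
time: 4.25
position: [0.611, -0.0624, 0.136]
tcp_rot: [-3.139, 0.002, 2.89]
ft_force: [-1.8, -5.3, 2.2]
width: 0.0092
```

```bash
python3 -c "
from bench import ctrl,cams;import cv2,numpy as np
s=ctrl.get_state();print(s['position'],s['tcp_rot'],s['torque'],s['ft_force'],s['width'])
d=cams.get_image('scene');f=lambda i:cv2.resize(i,None,fx=5,fy=5)
cv2.imwrite('pics/s3.png',f(d['img'][105:205,230:310]))"
```

```text
[ 0.61095035 -0.06243929  0.13596868] [-3.13877775e+00  2.41741618e-03  2.88980355e+00] [-1.02260413  0.37180947  0.10496831] [-1.84351863 -5.28101315  2.24174713] 0.009150961214613212
```

View pics/s3.png

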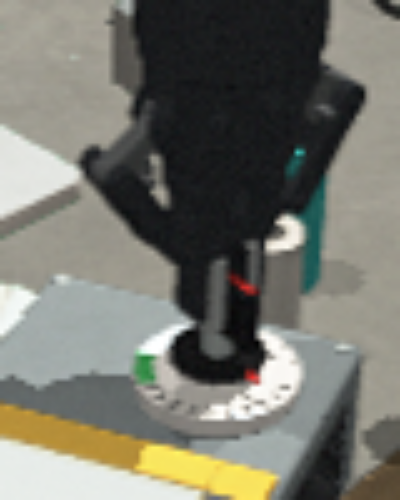

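>>> {"op": "play_rows", "data": {"steps": [{"wx":0,"wy":0,"wz":-0.1,"dx":0,"dy":-0.1,"dz":0,"grip":1},{"wx":0,"wy":0,"wz":-0.1,"dx":0,"dy":0,"dz":0,"grip":1},{"wx":0,"wy":0,"wz":-0.1,"dx":0,"dy":0,"dz":0,"grip":1},{"wx":0,"wy":0,"wz":-0.1,"dx":0,"dy":0,"dz":0,"grip":1},{"wx":0,"wy":0,"wz":-0.1,"dx":0,"dy":0,"dz":0,"grip":1},{"wx":0,"wy":0,"wz":-0.1,"dx":0,"dy":0,"dz":0,"grip":1},{"wx":0,"wy":0,"wz":-0.1,"dx":0,"dy":0,"dz":0,"grip":1},{"wx":0,"wy":0,"wz":-0.1,"dx":0,"dy":0,"dz":0,"grip":1},{"wx":0,"wy":0,"wz":-0.1,"dx":0,"dy":0,"dz":0,"grip":1},{"wx":0,"wy":0,"wz":-0.1,"dx":0,"dy":0,"dz":0,"grip":1},{"wx":0,"wy":0,"wz":0,"dx":0,"dy":0,"dz":0,"grip":1}]}}

```text
time: 5.4
position: [0.611, -0.0627, 0.136]
tcp_rot: [3.14, 0.002, 1.89]
ft_force: [-2.4, -2.7, 6.2]
width: 0.009
```

```bash
python3 -c "
from bench import ctrl,cams;import cv2,numpy as np
s=ctrl.get_state();print(s['position'],s['tcp_rot'],s['torque'],s['ft_force'],s['width'])
d=cams.get_image('scene');f=lambda i:cv2.resize(i,None,fx=5,fy=5)
cv2.imwrite('pics/s4.png',f(d['img'][105:205,230:310]))"
```

```text
[ 0.61100183 -0.06269285  0.13595553] [3.14042948e+00 2.26080523e-03 1.88984084e+00] [-0.72407873  0.4619006  -0.04939721] [-2.40893595 -2.6563654   6.22647614] 0.009014099940232643
```

View pics/s4.png

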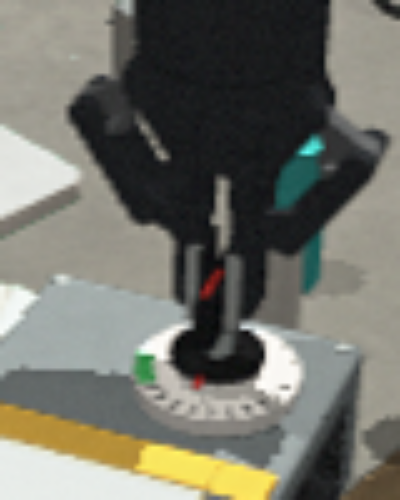

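The key turns with the fingers: the red pointer has gone from (252,375) to (200,382). I'll keep turning.

>>> {"op": "play_rows", "data": {"steps": [{"wx":0,"wy":0,"wz":-0.1,"dx":0,"dy":0,"dz":0,"grip":1},{"wx":0,"wy":0,"wz":-0.1,"dx":0,"dy":0,"dz":0,"grip":1},{"wx":0,"wy":0,"wz":-0.1,"dx":0,"dy":0,"dz":0,"grip":1},{"wx":0,"wy":0,"wz":-0.1,"dx":0,"dy":0,"dz":0,"grip":1},{"wx":0,"wy":0,"wz":-0.1,"dx":0,"dy":0,"dz":0,"grip":1},{"wx":0,"wy":0,"wz":-0.1,"dx":0,"dy":0,"dz":0,"grip":1},{"wx":0,"wy":0,"wz":-0.1,"dx":0,"dy":0,"dz":0,"grip":1},{"wx":0,"wy":0,"wz":-0.1,"dx":0,"dy":0,"dz":0,"grip":1},{"wx":0,"wy":0,"wz":-0.1,"dx":0,"dy":0,"dz":0,"grip":1},{"wx":0,"wy":0,"wz":-0.1,"dx":0,"dy":0,"dz":0,"grip":1},{"wx":0,"wy":0,"wz":-0.1,"dx":0,"dy":0,"dz":0,"grip":1},{"wx":0,"wy":0,"wz":-0.1,"dx":0,"dy":0,"dz":0,"grip":1},{"wx":0,"wy":0,"wz":0,"dx":0,"dy":0,"dz":0,"grip":1},{"wx":0,"wy":0,"wz":0,"dx":0,"dy":0,"dz":0,"grip":1}]}}

```text
time: 6.85
position: [0.6108, -0.0628, 0.1359]
tcp_rot: [3.139, 0.0, 0.693]
ft_force: [-3.7, -4.1, 6.2]
width: 0.009
```

```bash
python3 -c "
from bench import ctrl,cams;import cv2,numpy as np
s=ctrl.get_state();print(s['position'],s['tcp_rot'],s['torque'],s['ft_force'],s['width'])
d=cams.get_image('scene');f=lambda i:cv2.resize(i,None,fx=5,fy=5)
cv2.imwrite('pics/s5.png',f(d['img'][105:205,230:310]))"
```

```text
[ 0.61084167 -0.06279794  0.13592025] [3.13894963e+00 1.70037057e-04 6.92718866e-01] [-0.90623056  0.70515414  0.01867941] [-3.68398277 -4.09059783  6.18065932] 0.008967049800607748
```

View pics/s5.png

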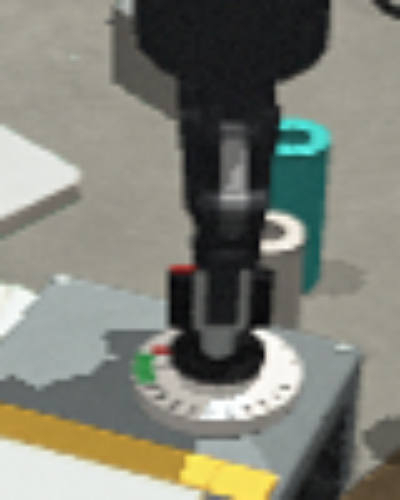

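Run:
```python
from h import *
S=pickle.load(open("scene0.pkl","rb"))
for k in(2.4,2.7,3.0):
  a=np.pi+.288-k
  print(k,[((px(S,[.611+r*np.cos(a),-.0625+r*np.sin(a),z])-[230,105])*5).round() for r,z in((.022,.095),(.022,.09),(.026,.09),(.032,.09))])
```

```text
2.4 [array([169., 368.]), array([169., 378.]), array([160., 379.]), array([147., 382.])]
2.7 [array([166., 359.]), array([166., 369.]), array([156., 369.]), array([142., 369.])]
3.0 [array([167., 350.]), array([167., 359.]), array([158., 358.]), array([145., 356.])]
```

>>> {"op": "play_rows", "data": {"steps": [{"wx":0,"wy":0,"wz":0,"dx":0,"dy":0,"dz":0,"grip":0},{"wx":0,"wy":0,"wz":0,"dx":0,"dy":0,"dz":0,"grip":0},{"wx":0,"wy":0,"wz":0,"dx":0,"dy":0,"dz":0,"grip":0},{"wx":0,"wy":0,"wz":0,"dx":0,"dy":0,"dz":2,"grip":0},{"wx":0,"wy":0,"wz":0,"dx":0,"dy":0,"dz":4,"grip":0},{"wx":0,"wy":0,"wz":0,"dx":0,"dy":0,"dz":4,"grip":0},{"wx":0,"wy":0,"wz":0.13,"dx":-1.5,"dy":1.3,"dz":0,"grip":0},{"wx":0,"wy":0,"wz":0.13,"dx":-1.5,"dy":1.3,"dz":0,"grip":0},{"wx":0,"wy":0,"wz":0.13,"dx":-1.5,"dy":1.3,"dz":0,"grip":0},{"wx":0,"wy":0,"wz":0.13,"dx":-1.5,"dy":1.3,"dz":0,"grip":0},{"wx":0,"wy":0,"wz":0.13,"dx":-1.5,"dy":1.3,"dz":0,"grip":0},{"wx":0,"wy":0,"wz":0.13,"dx":-1.5,"dy":1.3,"dz":0,"grip":0.25},{"wx":0,"wy":0,"wz":0.13,"dx":-1.5,"dy":1.3,"dz":0,"grip":0.25},{"wx":0,"wy":0,"wz":0.13,"dx":-1.5,"dy":1.3,"dz":0,"grip":0.25},{"wx":0,"wy":0,"wz":0.13,"dx":-1.2,"dy":1.2,"dz":0,"grip":0.25},{"wx":0,"wy":0,"wz":0,"dx":0,"dy":0,"dz":0,"grip":0.25}]}}

```text
time: 8.5
position: [0.4775, 0.0553, 0.2345]
tcp_rot: [3.141, -0.001, 1.865]
ft_force: [-0.3, 0.5, -0.6]
width: 0.032
```

```bash
python3 -c "
from bench import ctrl,cams;import cv2,numpy as np,pickle
s=ctrl.get_state();print(s['time'],s['position'],s['tcp_rot'],s['width'])
d=cams.get_image('scene');pickle.dump(d,open('scene1.pkl','wb'))
f=lambda i:cv2.resize(i,None,fx=4,fy=4)
cv2.imwrite('pics/s6.png',f(d['img'][120:270,160:350]))"
```

```text
8.5 [0.47750455 0.05527996 0.23454312] [ 3.14140392e+00 -5.84336553e-04  1.86451750e+00] 0.03204216473847054
```

View pics/s6.png

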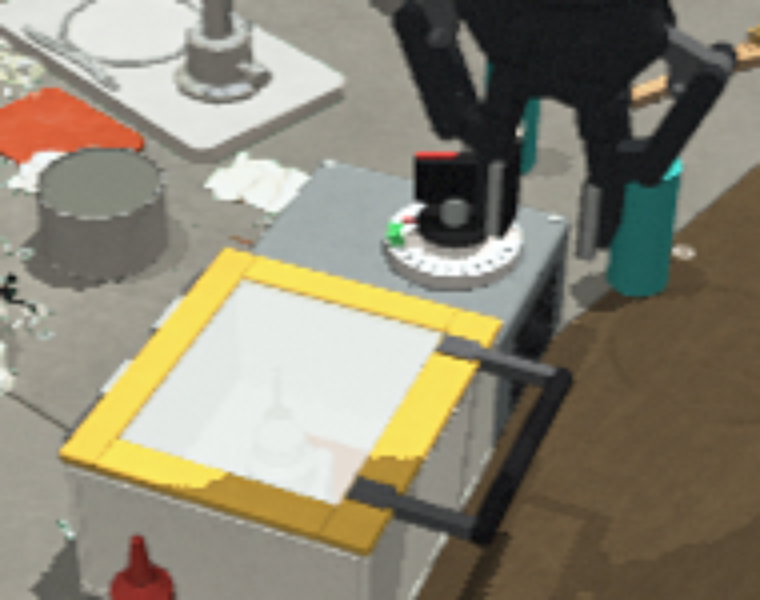

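The key stayed in the green (pointer at (408,220) in the crop) and the hood is shut. I'll pin down the bar's position from depth.

Run:
```python
from h import *
c,s=np.cos(.288),np.sin(.288)
for n in("top0","scene0","scene1"):
    d=pickle.load(open(n+".pkl","rb"));K=d["camera_matrix"]
    v,u=np.mgrid[0:384,0:512];z=d["range_z"]
    P=(np.stack([(u-K[0,2])/K[0,0]*z,(v-K[1,2])/K[1,1]*z,z],-1)-d["t"])@d["R"]
    q=P-[.4795,.053,0]; a=q[...,0]*c+q[...,1]*s; b=-q[...,0]*s+q[...,1]*c
    m=(z>0)&(abs(a)<.016)&(abs(b)<.045)&(P[...,2]>.085)&(P[...,2]<.11)
    print(n,m.sum(),"along x_st: min/med/max",np.round([a[m].min(),np.median(a[m]),a[m].max()],4),"z",P[m][:,2].min(),np.median(P[m][:,2]),P[m][:,2].max(),"slope",np.polyfit(b[m],a[m],1))
    m=(z>0)&(abs(a)<.016)&(abs(b)<.09)&(P[...,2]>.085)&(P[...,2]<.11); print(b[m].min(),b[m].max())
```

```text
top0 159 along x_st: min/med/max [-0.0041  0.0016  0.0082] z 0.0920729384829794 0.09800095595642955 0.10263081227304081 slope [-0.00547494  0.00179907]
-0.05801609322197729 0.05931863794569015
scene0 220 along x_st: min/med/max [-0.0023  0.0028  0.0095] z 0.09226452671874276 0.09783457613409782 0.10170941369172311 slope [-0.00846122  0.00297667]
-0.057604047940993865 0.06273467523878669
scene1 221 along x_st: min/med/max [-0.0018  0.0026  0.0099] z 0.09103171366393055 0.09773073481923092 0.10118043728356776 slope [-0.00407095  0.00300253]
-0.05922188510580919 0.06188693309906714
```

>>> {"op": "play_rows", "data": {"steps": [{"wx":0,"wy":0,"wz":0,"dx":0.4,"dy":0,"dz":-3,"grip":0.25},{"wx":0,"wy":0,"wz":0,"dx":0,"dy":0,"dz":-3,"grip":0.25},{"wx":0,"wy":0,"wz":0,"dx":0,"dy":0,"dz":-2,"grip":0.25},{"wx":0,"wy":0,"wz":0,"dx":0,"dy":0,"dz":-1,"grip":0.25},{"wx":0,"wy":0,"wz":0,"dx":0,"dy":0,"dz":0,"grip":0.25},{"wx":0,"wy":0,"wz":0,"dx":0,"dy":0,"dz":0,"grip":0.25}]}}

```text
time: 9.15
position: [0.4833, 0.054, 0.1451]
tcp_rot: [3.141, 0.0, 1.86]
ft_force: [0.6, 0.1, 0.3]
width: 0.0322
```

```bash
python3 -c "
from bench import ctrl,cams;import cv2,numpy as np,pickle
s=ctrl.get_state();print(s['time'],s['position'],s['tcp_rot'],s['width'])
d=cams.get_image('scene');e=cams.get_image('top')
f=lambda i:cv2.resize(i,None,fx=5,fy=5)
cv2.imwrite('pics/s7.png',np.hstack([f(d['img'][160:270,250:325]),f(e['img'][155:265,180:255])]))"
```

```text
9.15 [0.48329139 0.05398979 0.14506382] [3.14070332e+00 1.53116738e-04 1.85990884e+00] 0.0321556273660587
```

View pics/s7.png

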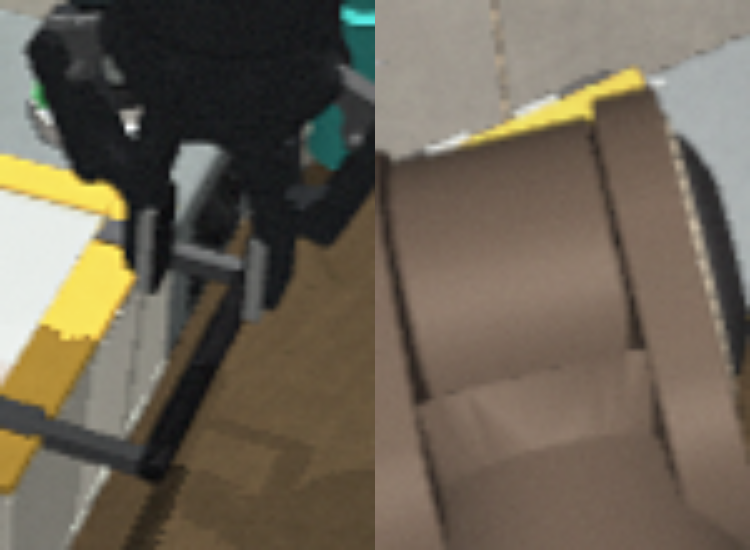

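The fingers at (150,250) and (265,280) straddle the bar line in the scene crop. I'll descend the rest and close.

>>> {"op": "play_rows", "data": {"steps": [{"wx":0,"wy":0,"wz":0,"dx":-0.1,"dy":0,"dz":-1.5,"grip":0.25},{"wx":0,"wy":0,"wz":0,"dx":0,"dy":0,"dz":-1.5,"grip":0.25},{"wx":0,"wy":0,"wz":0,"dx":0,"dy":0,"dz":-1.2,"grip":0.25},{"wx":0,"wy":0,"wz":0,"dx":0,"dy":0,"dz":-1,"grip":0.25},{"wx":0,"wy":0,"wz":0,"dx":0,"dy":0,"dz":0,"grip":0.25},{"wx":0,"wy":0,"wz":0,"dx":0,"dy":0,"dz":0,"grip":0.25}]}}

```text
time: 9.85
position: [0.4818, 0.0541, 0.0926]
tcp_rot: [3.141, 0.0, 1.861]
ft_force: [0.1, -0.2, -0.6]
width: 0.032
```

```bash
python3 -c "
from bench import ctrl,cams;import cv2,numpy as np,pickle
s=ctrl.get_state();print(s['time'],s['position'],s['tcp_rot'],s['width'],s['ft_force'])
d=cams.get_image('scene')
f=lambda i:cv2.resize(i,None,fx=5,fy=5)
cv2.imwrite('pics/s8.png',f(d['img'][160:270,220:340]))"
```

```text
9.85 [0.48177191 0.05413143 0.09257732] [3.14145614e+00 1.71705623e-05 1.86075185e+00] 0.031961851866437345 [ 0.12429906 -0.15167376 -0.55740326]
```

View pics/s8.png

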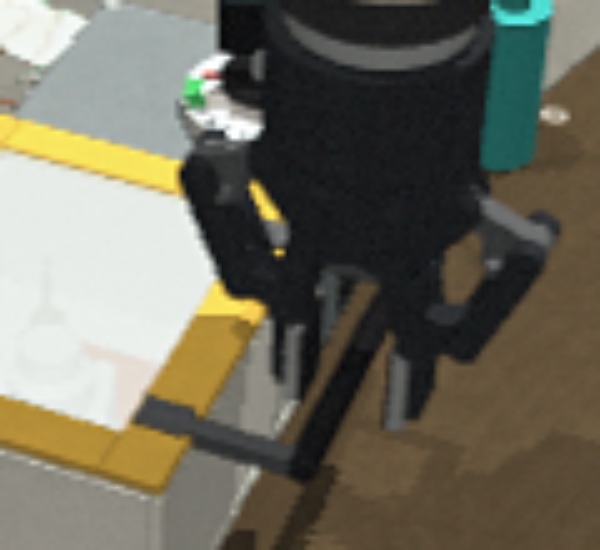

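>>> {"op": "play_rows", "data": {"steps": [{"wx":0,"wy":0,"wz":0,"dx":0,"dy":0,"dz":0,"grip":1},{"wx":0,"wy":0,"wz":0,"dx":0,"dy":0,"dz":0,"grip":1},{"wx":0,"wy":0,"wz":0,"dx":0,"dy":0,"dz":0,"grip":1},{"wx":0,"wy":0,"wz":0,"dx":0,"dy":0,"dz":0,"grip":1},{"wx":0,"wy":0,"wz":0,"dx":0,"dy":0,"dz":0,"grip":1}], "newtons": 60}}

```text
time: 10.4
position: [0.4815, 0.054, 0.0926]
tcp_rot: [3.142, 0.0, 1.861]
ft_force: [-2.9, -0.2, 4.3]
width: 0.0099
```

```bash
python3 -c "
import numpy as np
c,s=np.cos(.288),np.sin(.288);p0=None
for k,t in enumerate(np.linspace(0,.873,15)):
  x=-.196*np.cos(t)+.003*np.sin(t);z=.196*np.sin(t)+.003*np.cos(t)
  if p0: print(k,round(t,3),round((x-p0[0])*c*100,2),round((x-p0[0])*s*100,2),round((z-p0[1])*100,2), 'cum',round((x+.196)*100,2),round((z-.003)*100,2))
  p0=(x,z)
"
```

```text
1 0.062 0.05 0.02 1.22 cum 0.06 1.22
2 0.125 0.13 0.04 1.21 cum 0.19 2.44
3 0.187 0.2 0.06 1.2 cum 0.4 3.64
4 0.249 0.27 0.08 1.19 cum 0.68 4.83
5 0.312 0.34 0.1 1.17 cum 1.04 6.0
6 0.374 0.41 0.12 1.14 cum 1.47 7.14
7 0.436 0.48 0.14 1.12 cum 1.96 8.26
8 0.499 0.54 0.16 1.08 cum 2.53 9.34
9 0.561 0.61 0.18 1.04 cum 3.17 10.39
10 0.624 0.67 0.2 1.0 cum 3.86 11.39
11 0.686 0.73 0.22 0.96 cum 4.62 12.35
12 0.748 0.78 0.23 0.91 cum 5.44 13.26
13 0.811 0.84 0.25 0.86 cum 6.31 14.11
14 0.873 0.89 0.26 0.8 cum 7.24 14.91
```

>>> {"op": "play_rows", "data": {"steps": [{"wx":0,"wy":0,"wz":0,"dx":0.05,"dy":0.02,"dz":1.22,"grip":1},{"wx":0,"wy":0,"wz":0,"dx":0.13,"dy":0.04,"dz":1.21,"grip":1},{"wx":0,"wy":0,"wz":0,"dx":0.2,"dy":0.06,"dz":1.2,"grip":1},{"wx":0,"wy":0,"wz":0,"dx":0.27,"dy":0.08,"dz":1.19,"grip":1},{"wx":0,"wy":0,"wz":0,"dx":0,"dy":0,"dz":0,"grip":1}]}}

```text
time: 10.9
position: [0.4878, 0.0559, 0.1422]
tcp_rot: [-3.141, 0.0, 1.861]
ft_force: [-4.9, -3.4, -3.0]
width: 0.0098
```

```bash
python3 -c "
from bench import ctrl,cams;import cv2,numpy as np,pickle
s=ctrl.get_state();print(s['time'],s['position'],s['tcp_rot'],s['width'],s['ft_force'],s['torque'])
d=cams.get_image('scene')
f=lambda i:cv2.resize(i,None,fx=4,fy=4)
cv2.imwrite('pics/s9.png',f(d['img'][130:270,160:340]))"
```

```text
10.9 [0.48781753 0.05593302 0.14222899] [-3.14088620e+00  3.67524873e-04  1.86068985e+00] 0.009814280612490388 [-4.94473191 -3.37412754 -2.99444546] [-0.70613886  1.01659737 -0.0031443 ]
```

View pics/s9.png

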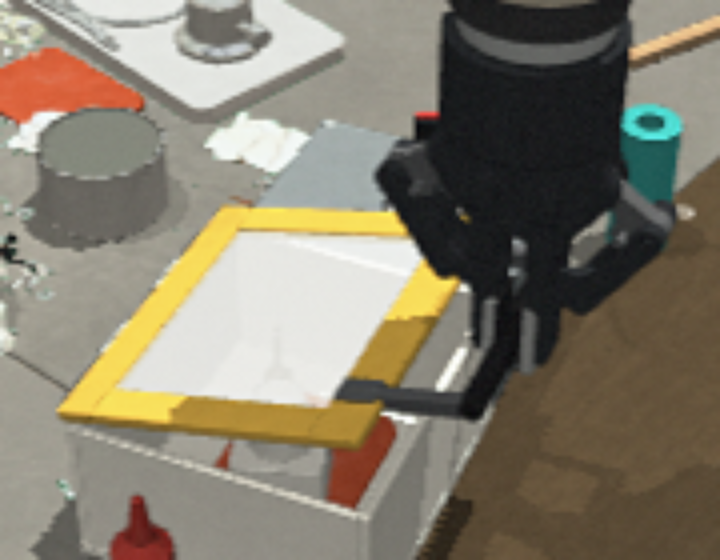

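The hood is rising with the bar at (500,340) held. I'll continue along the arc.

>>> {"op": "play_rows", "data": {"steps": [{"wx":0,"wy":0,"wz":0,"dx":0.34,"dy":0.1,"dz":1.17,"grip":1},{"wx":0,"wy":0,"wz":0,"dx":0.41,"dy":0.12,"dz":1.14,"grip":1},{"wx":0,"wy":0,"wz":0,"dx":0.48,"dy":0.14,"dz":1.12,"grip":1},{"wx":0,"wy":0,"wz":0,"dx":0.54,"dy":0.16,"dz":1.08,"grip":1},{"wx":0,"wy":0,"wz":0,"dx":0.61,"dy":0.18,"dz":1.04,"grip":1},{"wx":0,"wy":0,"wz":0,"dx":0.67,"dy":0.2,"dz":1.0,"grip":1},{"wx":0,"wy":0,"wz":0,"dx":0.73,"dy":0.22,"dz":0.96,"grip":1},{"wx":0,"wy":0,"wz":0,"dx":0.78,"dy":0.23,"dz":0.91,"grip":1},{"wx":0,"wy":0,"wz":0,"dx":0.84,"dy":0.25,"dz":0.86,"grip":1},{"wx":0,"wy":0,"wz":0,"dx":0.89,"dy":0.26,"dz":0.8,"grip":1},{"wx":0,"wy":0,"wz":0,"dx":0,"dy":0,"dz":0,"grip":1},{"wx":0,"wy":0,"wz":0,"dx":0,"dy":0,"dz":0,"grip":1},{"wx":0,"wy":0,"wz":0,"dx":0,"dy":0,"dz":0,"grip":1},{"wx":0,"wy":0,"wz":0,"dx":0,"dy":0,"dz":0,"grip":1}]}}

```text
time: 12.35
position: [0.5482, 0.0741, 0.2447]
tcp_rot: [-3.139, 0.0, 1.861]
ft_force: [-16.8, -4.8, 13.4]
width: 0.0102
```

Run:
```python
from bench import ctrl,cams;import cv2,numpy as np,pickle
s=ctrl.get_state();print(s['time'],s['position'],s['tcp_rot'],s['width'],s['ft_force'],s['torque'])
d=cams.get_image('scene');e=cams.get_image('top')
f=lambda i:cv2.resize(i,None,fx=2,fy=2)
cv2.imwrite('pics/s10.png',np.hstack([f(d['img'][60:340,130:340]),f(e['img'][100:380,140:330])]))
K=d["camera_matrix"];v,u=np.mgrid[0:384,0:512];z=d["range_z"]
P=(np.stack([(u-K[0,2])/K[0,0]*z,(v-K[1,2])/K[1,1]*z,z],-1)-d["t"])@d["R"]
h=cv2.cvtColor(d["img"],cv2.COLOR_BGR2HSV)
m=(h[...,0]>20)&(h[...,0]<32)&(h[...,1]>150)&(z>0)&(np.hypot(P[...,0]-.6,P[...,1]-.09)<.15)&(P[...,2]>.095)
Q=P[m];a=Q[:,0]*np.cos(.288)+Q[:,1]*np.sin(.288)
p=np.polyfit(a,Q[:,2],1);r=Q[:,2]-np.polyval(p,a);k=abs(r)<.006;p=np.polyfit(a[k],Q[k,2],1)
print("hood angle",np.arctan(-p[0]),k.sum(),len(Q))
```

```text
12.35 [0.54822601 0.07408518 0.24467478] [-3.13893454e+00  2.45083929e-04  1.86058902e+00] 0.010175134135116302 [-16.79650726  -4.81929382  13.35119362] [-1.24554685  3.7723665   0.05860114]
hood angle 0.8452037491136036 471 498
```

View pics/s10.png

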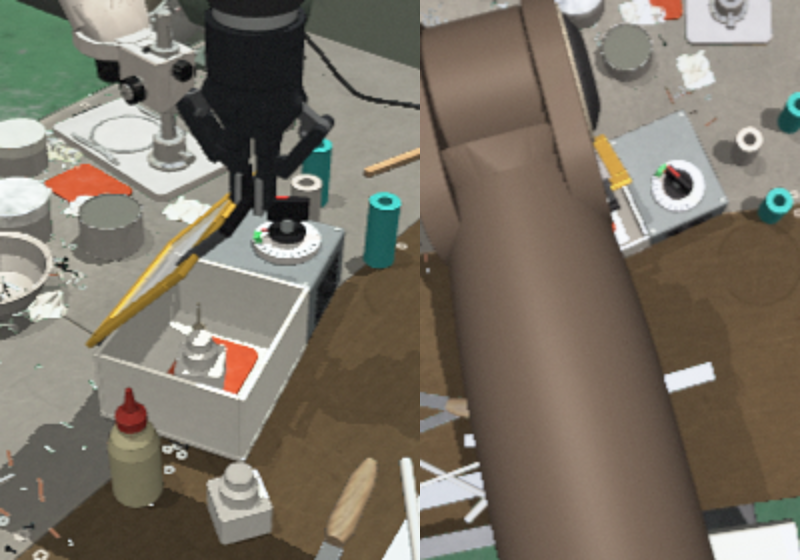

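The hood stands at 0.845 rad and the key pointer is in the green. The grip carries about 21 N of radial strain, so I'll ease it slightly outward and let it settle.

>>> {"op": "play_rows", "data": {"steps": [{"wx":0,"wy":0,"wz":0,"dx":-0.1,"dy":-0.03,"dz":0.12,"grip":1},{"wx":0,"wy":0,"wz":0,"dx":0,"dy":0,"dz":0.1,"grip":1},{"wx":0,"wy":0,"wz":0,"dx":0,"dy":0,"dz":0,"grip":1},{"wx":0,"wy":0,"wz":0,"dx":0,"dy":0,"dz":0,"grip":1},{"wx":0,"wy":0,"wz":0,"dx":0,"dy":0,"dz":0,"grip":1},{"wx":0,"wy":0,"wz":0,"dx":0,"dy":0,"dz":0,"grip":1},{"wx":0,"wy":0,"wz":0,"dx":0,"dy":0,"dz":0,"grip":1},{"wx":0,"wy":0,"wz":0,"dx":0,"dy":0,"dz":0,"grip":1}]}}

```text
time: 13.25
position: [0.5487, 0.0742, 0.2453]
tcp_rot: [-3.14, -0.0, 1.861]
ft_force: [-7.7, -4.1, 2.2]
width: 0.01
```

```bash
cat > ang.py <<'E'
from bench import ctrl,cams;import cv2,numpy as np
for i in range(3):
    s=ctrl.get_state();print(s['time'],s['position'],s['width'],s['ft_force'],abs(s['qd']).max())
    d=cams.get_image('scene')
    K=d["camera_matrix"];v,u=np.mgrid[0:384,0:512];z=d["range_z"]
    P=(np.stack([(u-K[0,2])/K[0,0]*z,(v-K[1,2])/K[1,1]*z,z],-1)-d["t"])@d["R"]
    h=cv2.cvtColor(d["img"],cv2.COLOR_BGR2HSV)
    m=(h[...,0]>20)&(h[...,0]<32)&(h[...,1]>150)&(z>0)&(np.hypot(P[...,0]-.6,P[...,1]-.09)<.15)&(P[...,2]>.095)
    Q=P[m];a=Q[:,0]*np.cos(.288)+Q[:,1]*np.sin(.288)
    p=np.polyfit(a,Q[:,2],1);r=Q[:,2]-np.polyval(p,a);k=abs(r)<.006;p=np.polyfit(a[k],Q[k,2],1)
    print("hood angle",np.arctan(-p[0]))
f=lambda i:cv2.resize(i,None,fx=4,fy=4)
cv2.imwrite('pics/s11.png',f(d['img'][130:230,180:330]))
E
python3 ang.py
```

```text
13.25 [0.54873761 0.07424285 0.24529625] 0.009996709712527956 [-7.7080986  -4.05584593  2.18517191] 0.0013913633886414355
hood angle 0.8505542997643264
13.3 [0.54874824 0.07424184 0.24533182] 0.009566669519903653 [-7.8949917  -3.32256155  2.87455273] 0.0013828324837894162
hood angle 0.8505645818933159
13.35 [0.54875344 0.07424605 0.24532933] 0.010068824681282418 [-9.59371176 -3.83519225  1.87511395] 0.0013143773528121413
hood angle 0.8498425075199514
```

View pics/s11.png

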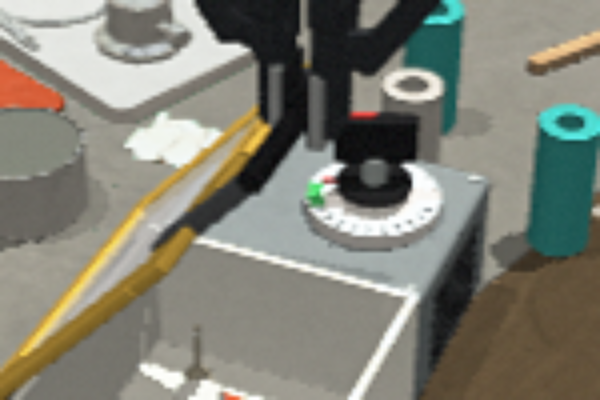

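The bar at (280,140) is held and steady, the hood stands at about 0.85 rad, the pointer at (330,182) is by the green, and the bush is upright. I'm handing in.

```bash
python3 -c "
from bench import workorder;print(workorder.hand_in())"
```

```text
the job is handed in; nothing more can be done
None
```

The timer is wound into the green sector, and I handed the job in at about 13 s with the fingers still holding the hood open near 50 degrees.

- **Timer:** I turned the key 2.2 rad clockwise in one turn, with the hood shut. The estimated end angle is about 2.74 rad. The later pictures show it stayed there after release. In those pictures the pointer sits near the far end of the green sector rather than its middle. It is well past the required 2.35 rad.
- **Hood:** I gripped the handle bar with 60 N and lifted it along its arc. The depth image gives about 0.85 rad (49 degrees), the same in three readings, and the arm was at rest. After I eased the grip, about 9–10 N of strain remained at the wrist.
- **Loose things:** The bottle, aluminium part and steel bush were never touched and stood upright when last in view. I did not re-measure their positions at the end.
- **Disagreements:** The two cameras differed by 3–9 mm in the y direction, so I averaged them and used depth. The gripper read about 10 mm on the 12 mm bar and 9 mm on the 10 mm key wing, so its reading seems to run low. The pictures show a proper hold in both cases.

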